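Sort stripped fermenter fittings into their trays

ROBOT

A 6-joint arm with a two-finger parallel gripper is mounted at the origin on the work surface. World frame = base frame: x ahead of the robot, y to its left, z up, the work surface at z = 0. Lengths are in m, angles in rad, forces in N, time in s.
With the tool pointing down it reaches from about 0.25 to 0.725 m from the base axis. Payload 9.7 kg.
Tool frame: the origin (TCP) lies at the centre of the arm's flange, where the gripper is bolted on; the fingertips stand 173 mm ahead of it and the grasp point (between the pads) lies 155 mm ahead of it; y points along the fingers, z is the direction in which the jaws open and shut, and the axes are right-handed (so a half turn about y gives the same grasp; the last joint's range is limited). The gripper opens to 85 mm and grips with 20 to 120 N. Pads are 22 mm wide; open, the fingers measure 114 mm over their backs; the gripper's body (76 mm by 85 mm) begins 54 mm behind the grasp point. The pads swing forward as they close: fully open they stand 13 mm farther back than shut.
Start: joints at [1.181, 0.087, 0.176, 1.66, 0, 1.571], TCP at [0.209, 0.509, 0.405] pointing down, gripper open.
Joint ranges: [-3.13, 3.13], [-0.85, 1.81], [-1.15, 1.24], [-2.2, 2.28], [-1.44, 1.52], [-3.14, 3.14]. Speed limits (rad/s): [2.22, 2.22, 2.57, 3.14, 3.14, 3.14].

INTERFACE

Orientations are given as a rotation vector (axis times angle).
In Python, from rig import r gives the robot as it stands.
- The arm moves only by the tool move_arm, never from a script. Its argument "targets" is a list of rows, each a list of 4 numbers: the shift along the world's x, y, z in mm, then the turn about the world's z in rad. A call has exactly 10 rows; each row is the pose to reach, as a shift and turn from the pose measured when the call began; what a row does not reach only later rows make up. A row lasts 1/10 s, in which the tool goes at most 50 mm and 8.59 degrees, less where a joint would pass 70% of its speed; a pose out of reach is approached as far as the arm can. A call with a gripper value outside its range is refused whole. "grip" is the finger opening in mm, from 0 to 85.4, set as the call begins (left out, the last holds). The fingers move at their own pace and stop on an object; "newtons" is the grip in N (left out, the last holds). Time passes only in rows, so rows that repeat a pose let the fingers close, or fill a call up. It gives the time, the measured TCP pose, the force and the opening at its end, in the units of the state.
- r.sense(): the state, without advancing time (a new reading comes with each control period).
- r.camera(name): name is "scene" or "top" or "wrist"; returns a dict with "color" (420x560x3 uint8, red, green, blue), "intrinsics" (3x3 intrinsics, pixels), "distortion" ([k1, k2, p1, p2, k3] as OpenCV has them; the pictures are not rectified), "eye" and "orientation" of the camera in the world; the wrist camera has in their place "mount" (4x4, takes a point from camera to tool coordinates, whose origin is the TCP and whose axes are the tool frame's). Camera axes: x right, y down, z forward; pixel columns grow to the right and rows downward; lengths in m; the calibration is good to about 2 mm. A picture is of the moment at which its call begins: read the wrist's pose just before it. There is no depth.
- r.job_done(): hands the job in, once; it reports no verdict.
The state is a dict: "time": time; "joint_pos": joint angles; "qvel": joint speeds; "effort": joint torques, N m; "tool_pos": TCP position; "tcp_rot": TCP orientation; "wrist_force": force on the tool from outside, world axes, zero at the start; "torque": the same for the moment, N m; "grip_width": finger opening in m.
Only numpy, scipy, OpenCV 4.12 (cv2) and the standard library are available. Lean on these libraries where they do the work, as an engineer would, in place of code of your own. Each camera call takes 0.05 s, during which the arm holds its last target.

TASK

The fermenter has been stripped for service: sort its loose fittings into the grey trays. Stand one hose tail upright in each half of the divided tray, lay both valve handwheels flat, boss up and side by side, in the square tray, and set the pressure gauge face up in the round dish, gently, without dropping it or pressing it hard down. Leave the open steel beaker standing where it is.

Things in the scene. Friction and masses are not known exactly. Their poses are not given: they have to be found in the camera images.
- tail_a: One steel hose tail standing upright: round base flange 50 mm across and 7 mm thick, then a ribbed stem 20 to 25 mm thick with a plain top end 22 mm across and a small dark bore; 70 mm tall in all. About 0.16 kg. Origin at the centre of the flange's underside, z up the stem. Grip the stem 45 to 60 mm above the origin; it is round, so any direction will do. The two hose tails are alike.
- tail_b: The other steel hose tail standing upright: round base flange 50 mm across and 7 mm thick, then a ribbed stem 20 to 25 mm thick with a plain top end 22 mm across and a small dark bore; 70 mm tall in all. About 0.16 kg. Origin at the centre of the flange's underside, z up the stem. Grip the stem 45 to 60 mm above the origin; it is round, so any direction will do. The two hose tails are alike.
- wheel_a: One valve handwheel lying flat with its boss up: dark five-spoked rim 60 mm across and 10 mm thick, with a plain round steel boss 22 mm across standing up at its centre to 48 mm height. About 0.14 kg. Origin at the centre of the underside, z up the boss. Grip the boss 32 to 40 mm above the origin, from any direction. The two handwheels are alike.
- wheel_b: The other valve handwheel lying flat with its boss up: dark five-spoked rim 60 mm across and 10 mm thick, with a plain round steel boss 22 mm across standing up at its centre to 48 mm height. About 0.14 kg. Origin at the centre of the underside, z up the boss. Grip the boss 32 to 40 mm above the origin, from any direction. The two handwheels are alike.
- gauge: Pressure gauge standing face up: base flange 44 mm across and 8 mm thick, neck 18 mm across, then the round steel case 50 mm across from 28 to 54 mm height, with a white dial with black marks and pointer on top (55 mm tall in all). About 0.2 kg, delicate. Origin at the centre of the base's underside, z up. Grip the case across its 50 mm, 38 to 44 mm above the origin, from any direction.
- bay_tray: Fixed grey plastic tray, 86 mm (x) by 164 mm (y), rim 14 mm high, walls and floor 5 mm, with one cross wall in the middle (at y = 0, 5 mm thick) that parts it into two bays, each 76 by 74.5 mm inside; the bays' centres lie 39.8 mm to either side of the origin along the tray's y. Origin at the centre of the underside (on the table); the inner floor is 5 mm above it. It is turned a little on the table.
- square_tray: Fixed grey plastic square tray without partition, 148 by 148 mm, rim 14 mm high, walls and floor 5 mm, 138 by 138 mm inside. Origin at the centre of the underside; the inner floor is 5 mm above it; x and y along its sides. Two handwheels fit with most room when placed diagonally, e.g. 30 mm along x and 30 mm along y from the origin and the opposite.
- round_dish: Fixed grey plastic round dish, 86 mm across outside and 78 mm inside, rim 14 mm high, floor 5 mm thick. Origin at the centre of the underside.
- beaker: Open steel beaker, about 52 mm across and 52 mm tall, standing among the fittings; not part of the job, to be left alone. Origin at the centre of its underside.
Not all that is in view belongs to the job. What is shaped like the wheel_b but blue is not meant.

How it is judged:
By the outcome, as a careful person would: the job done as asked, in the order asked, and still so for the second after the job is handed in, with the robot touching nothing.
It also fails if it takes over 122 s, if anything falls off the work surface, if the arm or the gripper's body presses on something with over 40 N, if the wrist force passes 120 N, or if a joint passes its speed limit or range.

## Working session

There is one attempt and no reset: what is moved stays moved. The work goes in short steps, Python scripts to look and compute and a tool call to move; the robot and the scene stay as the last step left them, time stands still between calls to the robot, and variables do not carry over. Pictures are saved under pics/ and viewed, and the job is handed in when it is done.

Besides the shell and the picture viewer there is one more tool, called after "Call:" by a JSON object that holds its "op" and its "data". move_arm: Moves the arm, as the interface text tells. Its arguments: {"type":"object","properties":{"targets":{"type":"array"},"grip":{"type":"number"},"newtons":{"type":"number"}},"required":["targets"]}

```bash
mkdir -p pics; python3 - <<'E'
from rig import r
import cv2
for n in ("scene","top"):
    c=r.camera(n); cv2.imwrite(f"pics/{n}0.png",c["color"][:,:,::-1]); print(n,c["intrinsics"],c["distortion"],c["eye"],c["orientation"])
s=r.sense();print(s)
c=r.camera("wrist"); cv2.imwrite("pics/wrist0.png",c["color"][:,:,::-1]);print(c["intrinsics"],c["distortion"],c["mount"])
E
```

```text
scene [[532.30659334   0.         294.53394487]
 [  0.         532.30659334 215.77605813]
 [  0.           0.           1.        ]] [-0.11696657  0.          0.          0.          0.        ] [ 1.2170119  -0.54409791  0.70447262] [-1.99361066 -1.11396402  0.53112497]
top [[500.80393971   0.         274.36865212]
 [  0.         500.80393971 210.99799194]
 [  0.           0.           1.        ]] [-0.14505063  0.          0.          0.          0.        ] [ 0.35789294 -0.03976684  1.27024022] [-2.2022343   2.1616397  -0.13225878]
{'time': 0.1, 'joint_pos': array([ 1.18098755e+00,  8.73784663e-02,  1.75204866e-01,  1.65979546e+00,
       -2.26400709e-06,  1.57082366e+00]), 'qvel': array([ 0.00132491, -0.00145605,  0.00126197, -0.00100147,  0.00019373,
       -0.00054257]), 'effort': array([-1.55935459e-04, -5.21560478e+01,  4.65655625e+01,  1.60306692e-02,
        3.55093150e-06, -6.78887773e-06]), 'tool_pos': array([0.20900463, 0.5087351 , 0.40406411]), 'tcp_rot': array([-1.5502289 ,  0.30605157, -0.30569642]), 'wrist_force': array([ 0.15145451, -0.56474092,  0.526475  ]), 'torque': array([ 0.01974053,  0.00231198, -0.00278863]), 'grip_width': 0.08582419449665978}
[[319.88421634   0.         282.57817342]
 [  0.         319.88421634 207.71101666]
 [  0.           0.           1.        ]] [-0.03711694  0.          0.          0.          0.        ] [[ 1.70561009e-03  9.63533669e-01  2.67581687e-01 -6.79886678e-02]
 [-2.61681195e-04 -2.67581637e-01  9.63535157e-01  2.98571828e-02]
 [ 9.99998511e-01 -1.71343639e-03 -2.04251299e-04  5.40371595e-04]
 [ 0.00000000e+00  0.00000000e+00  0.00000000e+00  1.00000000e+00]]
```

View pics/top0.png

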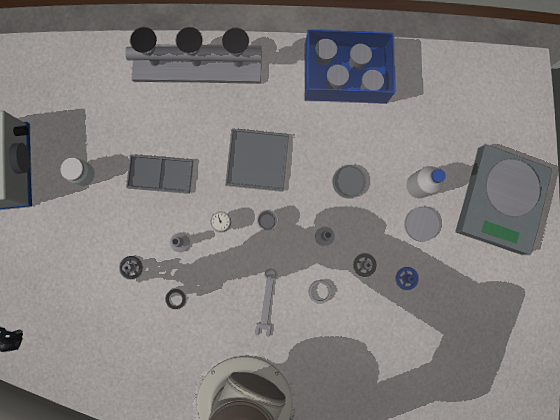

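View pics/scene0.png

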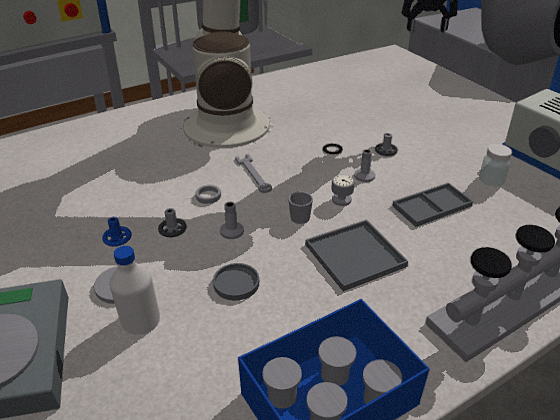

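View pics/wrist0.png

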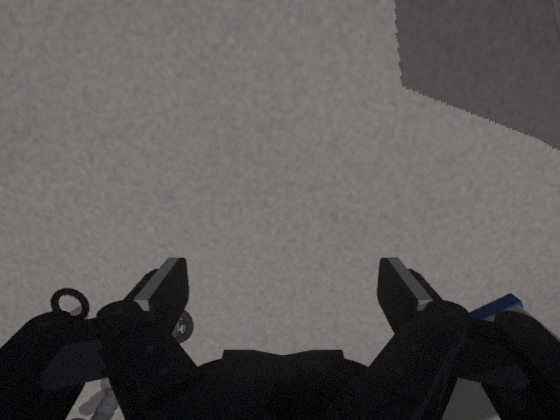

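```bash
python3 - <<'E'
import cv2,numpy as np
t=cv2.imread("pics/top0.png"); s=cv2.imread("pics/scene0.png")
z=lambda im,x0,y0,x1,y1,f:cv2.resize(im[y0:y1,x0:x1],None,fx=f,fy=f,interpolation=cv2.INTER_CUBIC)
cv2.imwrite("pics/c1.png",z(t,100,120,300,270,4)); cv2.imwrite("pics/c1b.png",z(t,110,190,300,310,4)); cv2.imwrite("pics/c2.png",z(t,240,150,430,300,4)); cv2.imwrite("pics/c3.png",z(s,90,125,290,275,4)); cv2.imwrite("pics/c4.png",z(s,280,125,480,275,4))
E
```

```text
(no output)
```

View pics/c1.png

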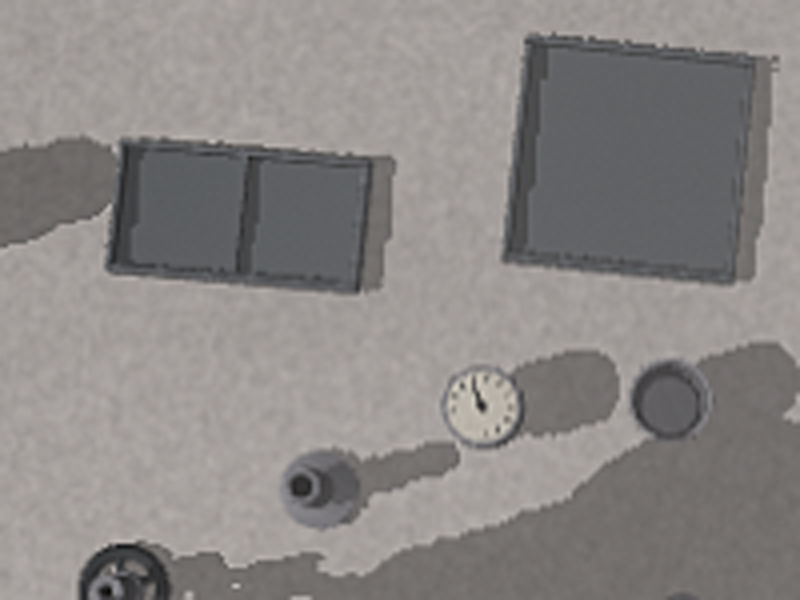

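View pics/c2.png

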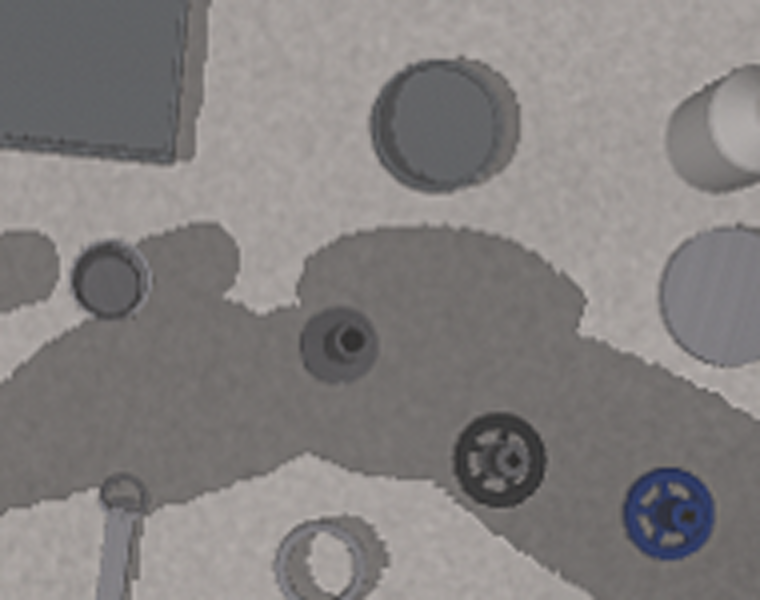

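View pics/c3.png

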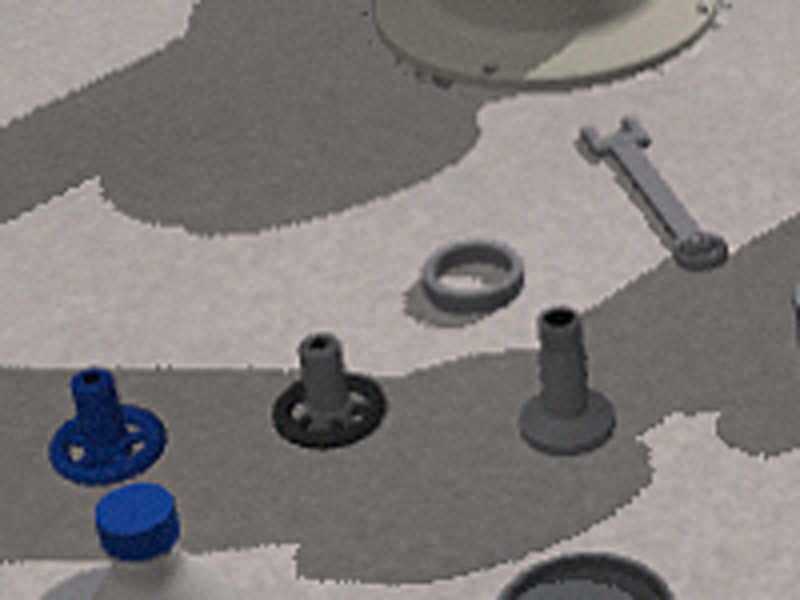

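View pics/c4.png

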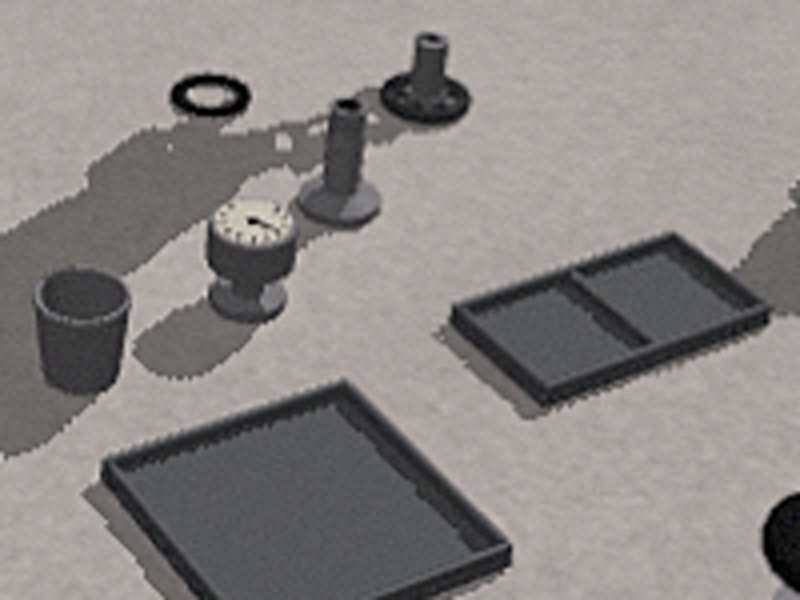

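```bash
cat > h.py <<'E'
import numpy as np,cv2
from scipy.spatial.transform import Rotation as R
CAM={"top":dict(K=np.array([[500.80393971,0,274.36865212],[0,500.80393971,210.99799194],[0,0,1]]),d=np.array([-0.14505063,0,0,0,0]),eye=np.array([0.35789294,-0.03976684,1.27024022]),rv=np.array([-2.2022343,2.1616397,-0.13225878])),
"scene":dict(K=np.array([[532.30659334,0,294.53394487],[0,532.30659334,215.77605813],[0,0,1]]),d=np.array([-0.11696657,0,0,0,0]),eye=np.array([1.2170119,-0.54409791,0.70447262]),rv=np.array([-1.99361066,-1.11396402,0.53112497]))}
def proj(c,P):
    c=CAM[c] if isinstance(c,str) else c
    Rw=R.from_rotvec(c["rv"]).as_matrix(); p=(np.atleast_2d(P)-c["eye"])@Rw
    return cv2.projectPoints(p,np.zeros(3),np.zeros(3),c["K"],c["d"])[0][:,0]
def back(c,uv,z):
    c=CAM[c] if isinstance(c,str) else c
    Rw=R.from_rotvec(c["rv"]).as_matrix()
    u=cv2.undistortPoints(np.array(uv,float).reshape(-1,1,2),c["K"],c["d"])[:,0]
    D=np.c_[u,np.ones(len(u))]@Rw.T
    return c["eye"]+D*((z-c["eye"][2])/D[:,2])[:,None]
def wristcam(c,s):
    M=np.array(c["mount"]); Rt=R.from_rotvec(s["tcp_rot"]).as_matrix()
    return dict(K=np.array(c["intrinsics"]),d=np.array(c["distortion"]),eye=s["tool_pos"]+Rt@M[:3,3],rv=R.from_matrix(Rt@M[:3,:3]).as_rotvec())
def circ(x,y,z,rad,n=48):
    a=np.linspace(0,2*np.pi,n); return np.c_[x+rad*np.cos(a),y+rad*np.sin(a),np.full(n,z)]
def rect(x,y,z,th,hx,hy):
    q=np.array([[hx,hy],[hx,-hy],[-hx,-hy],[-hx,hy],[hx,hy]]); c,s=np.cos(th),np.sin(th)
    return np.c_[x+q[:,0]*c-q[:,1]*s,y+q[:,0]*s+q[:,1]*c,np.full(5,z)]
def outl(k,p):
    x,y=p[:2]
    if k=="tail": return [circ(x,y,.007,.025),circ(x,y,.07,.011)]
    if k=="wheel": return [circ(x,y,.010,.03),circ(x,y,.048,.011)]
    if k=="gauge": return [circ(x,y,.054,.025),circ(x,y,.008,.022)]
    if k=="dish": return [circ(x,y,.014,.043),circ(x,y,.014,.039)]
    if k=="beaker": return [circ(x,y,.052,.026),circ(x,y,0,.026)]
    if k=="bay": return [rect(x,y,.014,p[2],.043,.082)]
    if k=="sq": return [rect(x,y,.014,p[2],.074,.074)]
def overlay(im,cam,items,x0,y0,x1,y1,f=4):
    o=cv2.resize(im[y0:y1,x0:x1],None,fx=f,fy=f,interpolation=cv2.INTER_CUBIC)
    for k,p in items:
        for i,P in enumerate(outl(k,p)):
            q=(proj(cam,P)+.5-[x0,y0])*f-.5
            cv2.polylines(o,[np.round(q).astype(np.int32)],False,(0,255,0) if i else (0,0,255),1)
    return o
E
python3 - <<'E'
from h import *
for n,uv,z in [("tailL top",(174.9,241.4),.07),("tailL fl",(180.1,241.6),.005),("gauge",(220.1,220.9),.055),("tailR top",(327.4,234.9),.07),("tailR fl",(324.4,235.6),.005),("wheelR top",(367.6,264.6),.048),("wheelR rim",(364.4,264.4),.01),("dish",(348.6,180.6),.014),("beaker",(267.1,219.6),.052)]:
    print(n,back("top",uv,z)[0].round(4))
for n,c in [("bay",[(122,140),(374,157),(360,292),(107,268)]),("sq",[(528,37),(757,58),(737,281),(503,261)])]:
    p=back("top",np.array(c)/4+[99.625,119.625],.014); print(n,p.round(4).tolist(),p.mean(0), [np.linalg.norm(p[i]-p[i-1]) for i in range(4)])
t=cv2.imread("pics/top0.png"); cv2.imwrite("pics/c1b.png",cv2.resize(t[235:310,110:200],None,fx=6,fy=6,interpolation=cv2.INTER_CUBIC))
E
```

```text
tailL top [0.3982 0.1708 0.07  ]
tailL fl [0.4001 0.1689 0.005 ]
gauge [0.4508 0.0647 0.055 ]
tailR top [ 0.4208 -0.1953  0.07  ]
tailR fl [ 0.4223 -0.1961  0.005 ]
wheelR top [ 0.3506 -0.2982  0.048 ]
wheelR rim [ 0.3508 -0.298   0.01  ]
dish [ 0.5634 -0.2561  0.014 ]
beaker [ 0.4565 -0.0496  0.052 ]
bay [[0.6198, 0.3053, 0.014], [0.6112, 0.1418, 0.014], [0.5241, 0.1475, 0.014], [0.5366, 0.3106, 0.014]] [0.57292538 0.2263081  0.014     ] [np.float64(0.08334508901253944), np.float64(0.1636574295923211), np.float64(0.08720310316440422), np.float64(0.163548730267332)]
sq [[0.6915, 0.0458, 0.014], [0.681, -0.1016, 0.014], [0.5359, -0.0909, 0.014], [0.5457, 0.0575, 0.014]] [ 0.61351742 -0.02233036  0.014     ] [np.float64(0.14632740717417148), np.float64(0.14777980074487732), np.float64(0.1454376766575002), np.float64(0.14872996234319924)]
```

View pics/c1b.png

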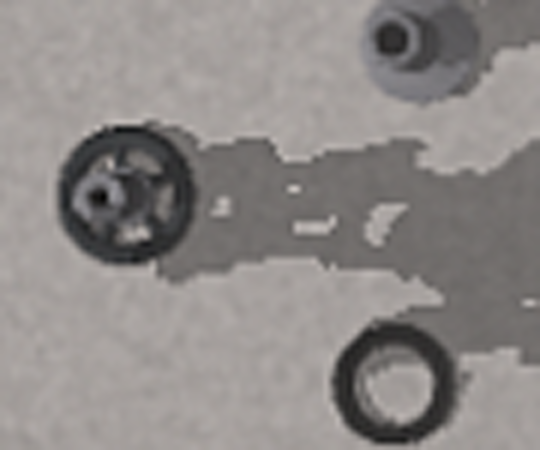

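```bash
cat > items.py <<'E'
I=[("tail",(.3992,.1698)),("tail",(.4215,-.1957)),("wheel",(.3425,.2715)),("wheel",(.3508,-.298)),("gauge",(.4508,.0647)),("dish",(.5634,-.2561)),("beaker",(.4565,-.0496)),("bay",(.5729,.2263,-.063)),("sq",(.6135,-.0223,-.073))]
E
python3 - <<'E'
from h import *; from items import I
print(back("top",(130.75,266.9),.01),back("top",(126.1,267.25),.048))
I[2]=("wheel",(back("top",(130.75,266.9),.01)[0][:2]+back("top",(126.1,267.25),.048)[0][:2])/2)
t=cv2.imread("pics/top0.png"); s=cv2.imread("pics/scene0.png")
cv2.imwrite("pics/o1.png",overlay(t,"top",I,110,140,300,285)); cv2.imwrite("pics/o2.png",overlay(t,"top",I,240,150,430,290))
cv2.imwrite("pics/o3.png",overlay(s,"scene",I,90,130,290,280)); cv2.imwrite("pics/o4.png",overlay(s,"scene",I,280,130,480,280))
E
```

```text
[[0.33337743 0.29158326 0.01      ]] [[0.33295071 0.29314457 0.048     ]]
```

View pics/o1.png

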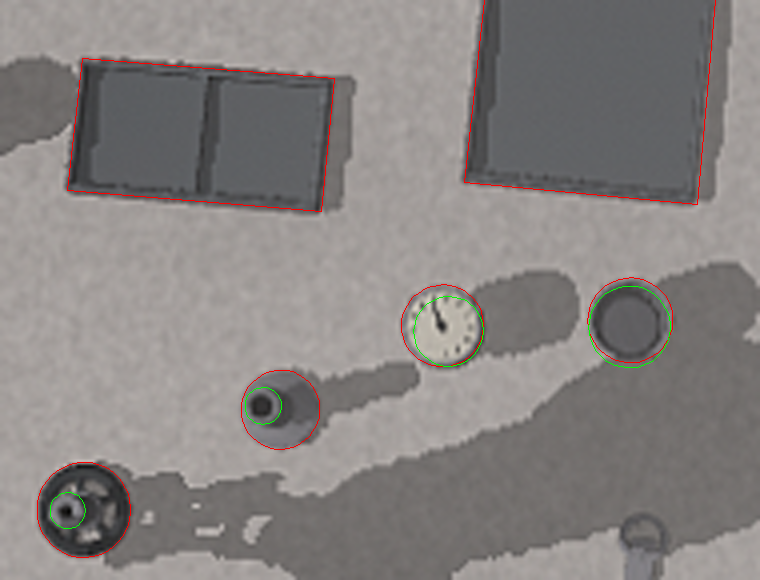

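View pics/o2.png

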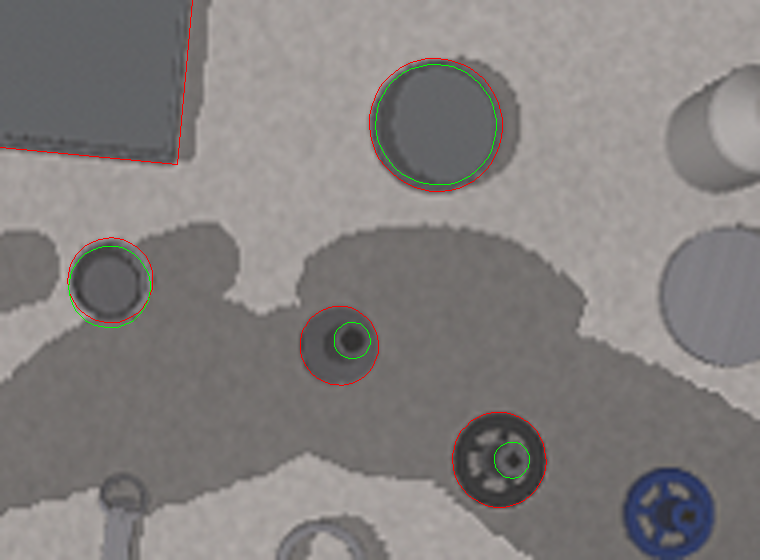

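View pics/o3.png

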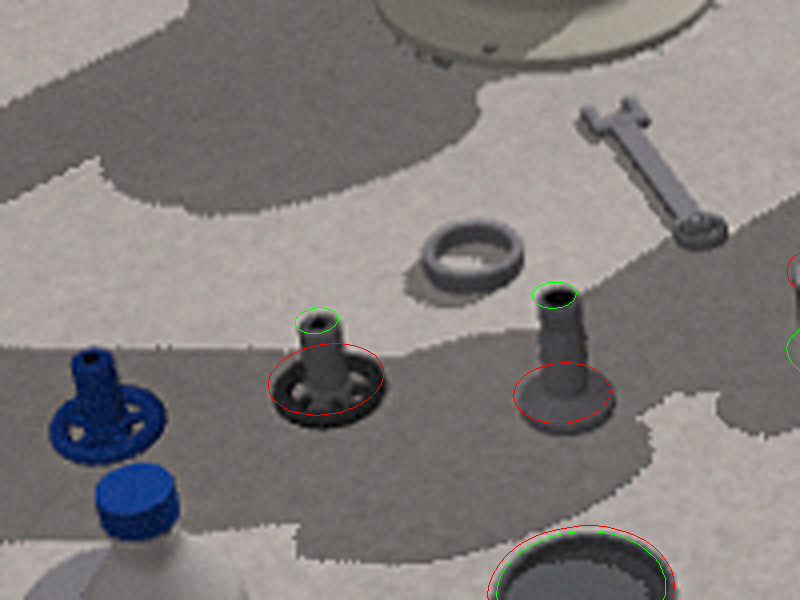

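View pics/o4.png

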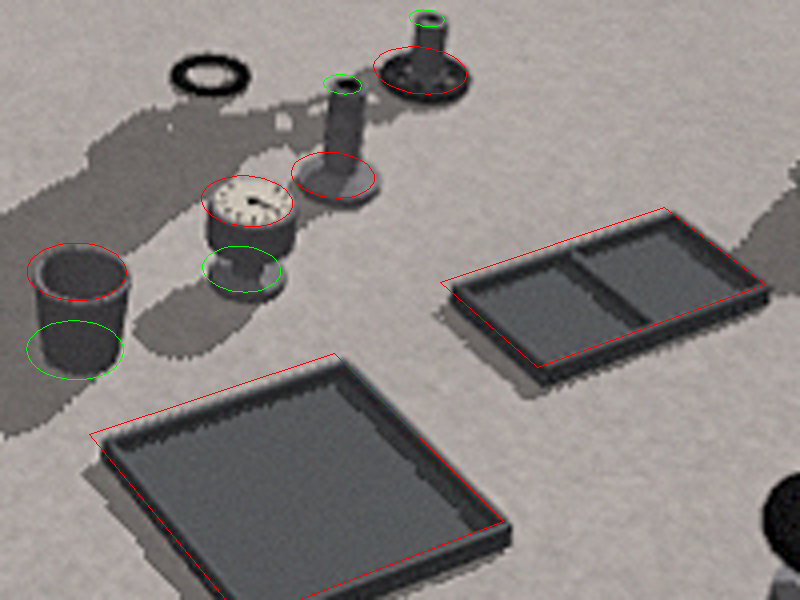

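Call:
{"op": "move_arm", "data": {"targets": [[21,-38,-12,-0.087],[42,-75,-23,-0.173],[63,-113,-35,-0.26],[84,-151,-46,-0.347],[106,-188,-58,-0.433],[127,-226,-69,-0.52],[148,-264,-81,-0.607],[169,-301,-92,-0.693],[190,-339,-104,-0.78],[190,-339,-104,-0.78]], "grip": 85, "newtons": 30}}

```text
time: 1.15
tool_pos: [0.4002, 0.1661, 0.2984]
tcp_rot: [-1.373, 0.916, -0.915]
wrist_force: [-0.4, 0.4, 0.2]
grip_width: 0.0852
```

```bash
cat > look.py <<'E'
from h import *; from rig import r; import sys
from items import I
def st():
    s=r.sense(); Rt=R.from_rotvec(s["tcp_rot"]).as_matrix()
    print("t",round(s["time"],2),"tcp",(s["tool_pos"]*1000).round(1),"app",Rt[:,1].round(3),"jaw",Rt[:,2].round(3),"F",s["wrist_force"].round(1),"w",round(s["grip_width"]*1000,1),"q",s["joint_pos"].round(2)); return s
if __name__=="__main__":
    s=st(); name=sys.argv[1]
    c=r.camera("wrist"); im=np.ascontiguousarray(c["color"][:,:,::-1]); wc=wristcam(c,s)
    cv2.imwrite(f"pics/{name}.png",overlay(im,wc,I,0,0,560,420,1))
E
sed -i 's/(.3425,.2715)/(.3332,.2923)/' items.py; python3 look.py w1
```

```text
t 1.15 tcp [400.2 166.1 298.4] app [-0.003 -0.002 -1.   ] jaw [ 0.924  0.383 -0.003] F [-0.4  0.4  0.2] w 85.2 q [ 0.39 -0.21 -0.31  1.47 -0.    1.57]
```

View pics/w1.png

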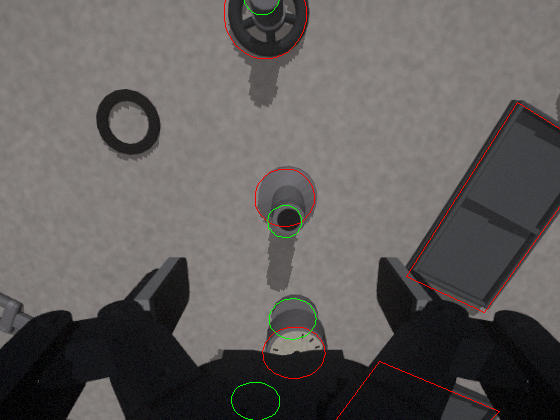

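Call:
{"op": "move_arm", "data": {"targets": [[1,5,0,0],[1,5,-15,0],[1,5,-30,0],[1,5,-45,0],[1,5,-60,0],[1,5,-75,0],[1,5,-85,0],[1,5,-92,0],[1,5,-92,0],[1,5,-92,0]], "grip": 60}}

```text
time: 2.2
tool_pos: [0.4007, 0.1727, 0.2075]
tcp_rot: [-1.373, 0.914, -0.912]
wrist_force: [0.2, 0.0, 0.1]
grip_width: 0.0596
```

Call:
{"op": "move_arm", "data": {"targets": [[0,0,0,0],[0,0,0,0],[0,0,0,0],[0,0,0,0],[0,0,0,0],[0,0,0,0],[0,0,0,0],[0,0,0,0],[0,0,0,0],[0,0,0,0]], "grip": 10, "newtons": 40}}

```text
time: 3.2
tool_pos: [0.4009, 0.1728, 0.2081]
tcp_rot: [-1.372, 0.913, -0.912]
wrist_force: [-1.9, -0.2, 5.7]
grip_width: 0.0205
```

```bash
python3 look.py w2
```

```text
t 3.2 tcp [400.9 172.8 208.1] app [-0.001 -0.001 -1.   ] jaw [ 0.923  0.386 -0.001] F [-1.9 -0.2  5.7] w 20.5 q [ 0.41 -0.17 -0.45  1.29 -0.    1.58]
```

View pics/w2.png

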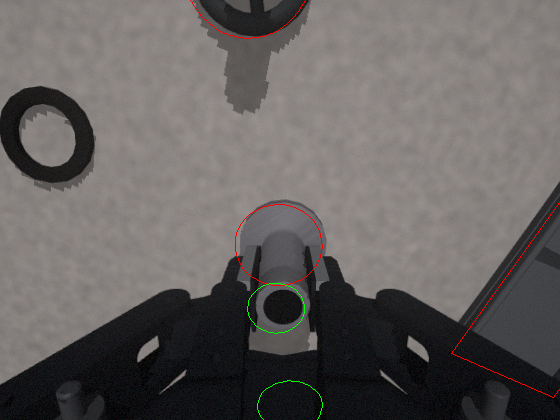

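Call:
{"op": "move_arm", "data": {"targets": [[0,0,25,0],[0,0,55,0],[20,11,65,0],[50,27,65,0],[85,45,65,0],[120,64,65,0],[150,80,65,0],[170,91,65,0],[176,94,65,0],[176,94,65,0]]}}

```text
time: 4.25
tool_pos: [0.577, 0.2669, 0.2721]
tcp_rot: [-1.374, 0.914, -0.912]
wrist_force: [-1.6, -0.5, -2.1]
grip_width: 0.0205
```

```bash
python3 look.py w3; python3 - <<'E'
from h import *; from rig import r; from items import I
c=r.camera("scene"); cv2.imwrite("pics/s3.png",overlay(np.ascontiguousarray(c["color"][:,:,::-1]),"scene",[],280,100,480,250,4))
E
```

```text
t 4.25 tcp [577.  266.9 272.1] app [-0.003 -0.001 -1.   ] jaw [ 0.923  0.386 -0.003] F [-1.6 -0.5 -2.1] w 20.5 q [ 0.43  0.28  0.15  1.44 -0.    1.61]
```

View pics/w3.png

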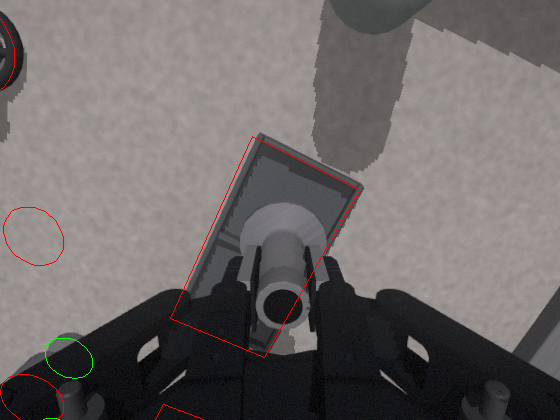

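View pics/s3.png

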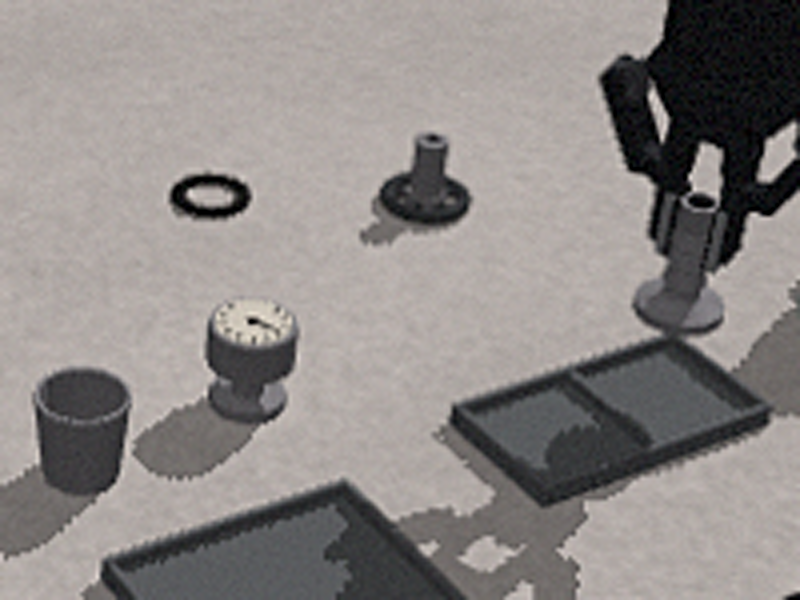

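Call:
{"op": "move_arm", "data": {"targets": [[1,0,-10,0],[1,0,-22,0],[1,0,-34,0],[1,0,-44,0],[1,0,-52,0],[1,0,-56,0],[1,0,-58,0],[1,0,-58,0],[1,0,-58,0],[1,0,-58,0]]}}

```text
time: 5.35
tool_pos: [0.5773, 0.2665, 0.2154]
tcp_rot: [-1.372, 0.914, -0.912]
wrist_force: [-0.1, 0.3, -0.2]
grip_width: 0.0213
```

Call:
{"op": "move_arm", "data": {"targets": [[0,0,0,0],[0,0,0,0],[0,0,0,0],[0,0,0,0],[0,0,10,0],[0,0,30,0],[0,0,60,0],[0,0,90,0],[0,0,100,0],[0,0,100,0]], "grip": 55}}

```text
time: 6.35
tool_pos: [0.5776, 0.2666, 0.3177]
tcp_rot: [-1.369, 0.912, -0.913]
wrist_force: [0.3, -0.7, 0.5]
grip_width: 0.0549
```

```bash
python3 look.py w4
```

```text
t 6.35 tcp [577.6 266.6 317.7] app [ 0.002  0.001 -1.   ] jaw [0.923 0.386 0.002] F [ 0.3 -0.7  0.5] w 54.9 q [ 0.43  0.28  0.23  1.52 -0.    1.61]
```

View pics/w4.png

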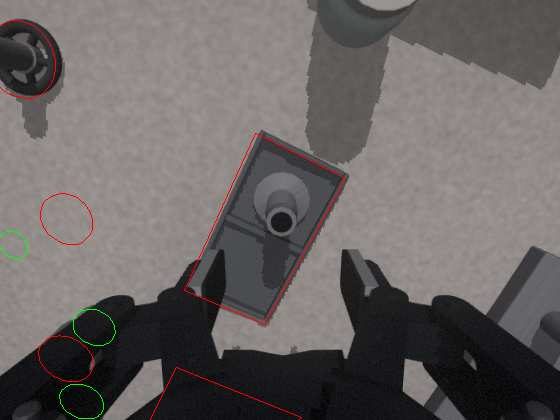

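Call:
{"op": "move_arm", "data": {"targets": [[-15,-46,0,-0.086],[-31,-92,0,-0.172],[-46,-139,0,-0.258],[-62,-185,0,-0.344],[-78,-231,-5,-0.43],[-93,-277,-10,-0.516],[-108,-323,-12,-0.6],[-124,-370,-15,-0.69],[-140,-416,-18,-0.77],[-155,-461,-20,-0.86]], "grip": 60}}

```text
time: 7.4
tool_pos: [0.4209, -0.196, 0.2939]
tcp_rot: [-0.952, 1.547, -1.543]
wrist_force: [0.5, 0.0, -0.3]
grip_width: 0.0599
```

```bash
python3 look.py w5
```

```text
t 7.4 tcp [ 420.9 -196.   293.9] app [-0.003  0.001 -1.   ] jaw [ 0.893 -0.451 -0.003] F [ 0.5  0.  -0.3] w 59.9 q [-0.44 -0.13 -0.25  1.45 -0.    1.6 ]
```

View pics/w5.png

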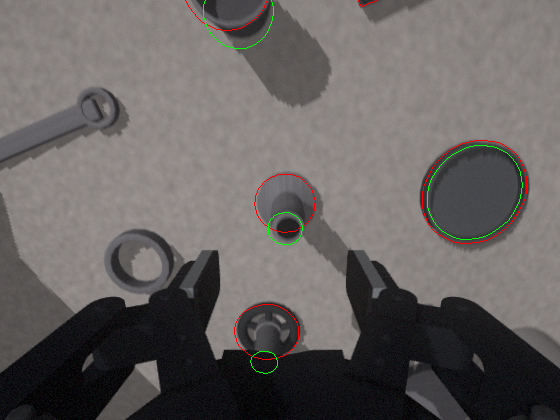

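Call:
{"op": "move_arm", "data": {"targets": [[2,1,-10,0],[2,1,-25,0],[2,1,-40,0],[2,1,-55,0],[2,1,-70,0],[2,1,-80,0],[2,1,-87,0],[2,1,-87,0],[2,1,-87,0],[2,1,-87,0]]}}

```text
time: 8.45
tool_pos: [0.4214, -0.1999, 0.2073]
tcp_rot: [-0.948, 1.552, -1.552]
wrist_force: [1.0, -0.7, -0.6]
grip_width: 0.0601
```

Call:
{"op": "move_arm", "data": {"targets": [[0,0,0,0],[0,0,0,0],[0,0,0,0],[0,0,0,0],[0,0,0,0],[0,0,0,0],[0,0,0,0],[0,0,30,0],[0,0,65,0],[0,0,90,0]], "grip": 10}}

```text
time: 9.45
tool_pos: [0.4213, -0.1998, 0.2986]
tcp_rot: [-0.948, 1.552, -1.552]
wrist_force: [0.4, -0.1, -1.4]
grip_width: 0.0211
```

```bash
python3 look.py w6
```

```text
t 9.45 tcp [ 421.3 -199.8  298.6] app [-0.003 -0.001 -1.   ] jaw [ 0.888 -0.459 -0.002] F [ 0.4 -0.1 -1.4] w 21.1 q [-0.44 -0.13 -0.24  1.46 -0.    1.61]
```

View pics/w6.png

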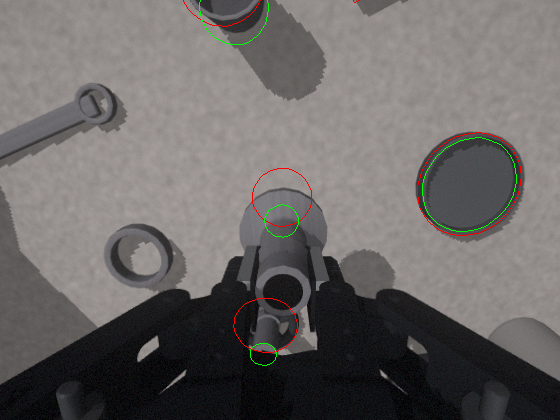

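Call:
{"op": "move_arm", "data": {"targets": [[17,42,0,0.083],[34,85,0,0.167],[51,128,0,0.25],[68,170,0,0.333],[85,213,0,0.417],[101,256,0,0.5],[118,298,0,0.583],[135,341,0,0.667],[152,383,0,0.75],[152,383,0,0.75]]}}

```text
time: 10.5
tool_pos: [0.5747, 0.1873, 0.3]
tcp_rot: [-1.329, 0.999, -1.002]
wrist_force: [-0.6, -1.7, -1.5]
grip_width: 0.0207
```

Call:
{"op": "move_arm", "data": {"targets": [[0,0,0,0],[0,0,0,0],[0,0,0,0],[0,0,0,0],[0,0,0,0],[0,0,0,0],[0,0,0,0],[0,0,0,0],[0,0,0,0],[0,0,0,0]]}}

```text
time: 11.5
tool_pos: [0.5747, 0.1873, 0.3]
tcp_rot: [-1.329, 0.999, -1.002]
wrist_force: [0.3, -0.1, -1.4]
grip_width: 0.0207
```

```bash
python3 look.py w7
```

```text
t 11.5 tcp [574.7 187.3 300. ] app [ 0.001 -0.001 -1.   ] jaw [0.961 0.276 0.001] F [ 0.3 -0.1 -1.4] w 20.7 q [ 0.32  0.2   0.1   1.47 -0.    1.61]
```

View pics/w7.png

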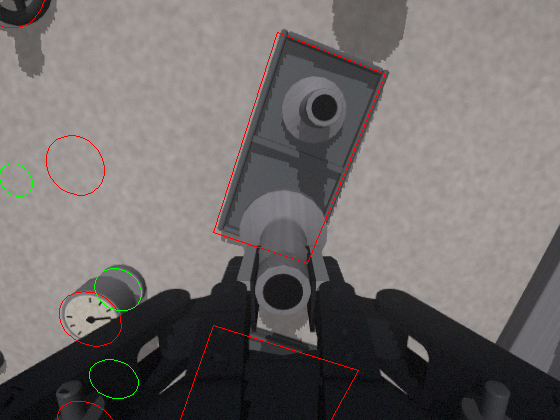

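Call:
{"op": "move_arm", "data": {"targets": [[-1,-4,-12,0],[-1,-4,-26,0],[-1,-4,-40,0],[-1,-4,-54,0],[-1,-4,-66,0],[-1,-4,-76,0],[-1,-4,-82,0],[-1,-4,-86,0],[-1,-4,-86,0],[-1,-4,-86,0]]}}

```text
time: 12.55
tool_pos: [0.5738, 0.1834, 0.2145]
tcp_rot: [-1.328, 0.999, -1.002]
wrist_force: [-0.3, 0.5, -2.8]
grip_width: 0.0207
```

Call:
{"op": "move_arm", "data": {"targets": [[0,0,0,0],[0,0,0,0],[0,0,0,0],[0,0,0,0],[0,0,10,0],[0,0,30,0],[0,0,60,0],[0,0,90,0],[0,0,95,0],[0,0,95,0]], "grip": 50}}

```text
time: 13.55
tool_pos: [0.5741, 0.1835, 0.3112]
tcp_rot: [-1.326, 0.997, -1.003]
wrist_force: [-0.1, -0.1, -0.7]
grip_width: 0.0499
```

```bash
python3 look.py w8
```

```text
t 13.55 tcp [574.1 183.5 311.2] app [ 0.005 -0.    -1.   ] jaw [0.961 0.276 0.004] F [-0.1 -0.1 -0.7] w 49.9 q [ 0.31  0.2   0.12  1.49 -0.    1.6 ]
```

View pics/w8.png

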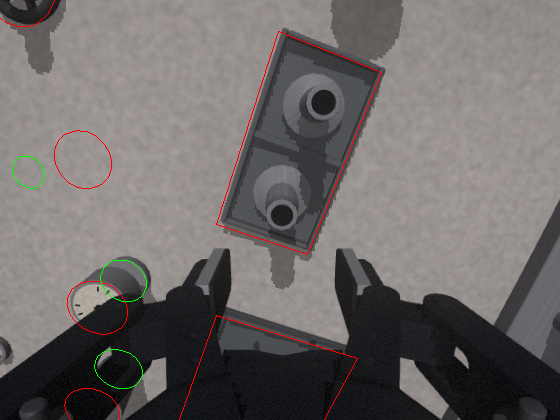

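Call:
{"op": "move_arm", "data": {"targets": [[-34,16,0,0.06],[-68,31,0,0.12],[-102,47,0,0.18],[-137,63,-5,0.23],[-171,79,-12,0.29],[-205,94,-22,0.35],[-239,110,-31,0.4],[-239,110,-31,0.4],[-239,110,-31,0.4],[-239,110,-31,0.4]], "grip": 60}}

```text
time: 14.6
tool_pos: [0.3353, 0.2932, 0.2784]
tcp_rot: [-1.456, 0.694, -0.698]
wrist_force: [0.1, -0.1, 0.2]
grip_width: 0.0599
```

```bash
python3 look.py w9
```

```text
t 14.6 tcp [335.3 293.2 278.4] app [ 0.002 -0.    -1.   ] jaw [0.778 0.628 0.002] F [ 0.1 -0.1  0.2] w 59.9 q [ 0.72 -0.18 -0.32  1.42 -0.    1.61]
```

View pics/w9.png

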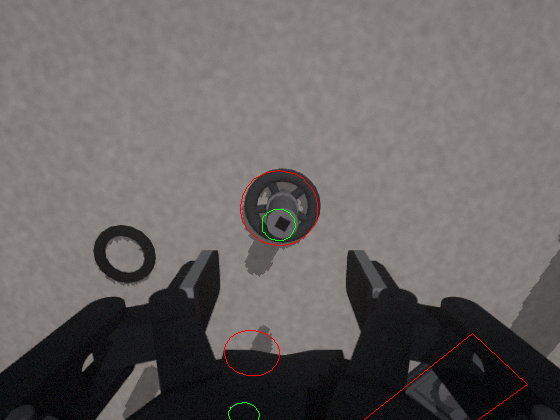

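Call:
{"op": "move_arm", "data": {"targets": [[0,0,-12,0],[0,0,-26,0],[0,0,-40,0],[0,0,-54,0],[0,0,-66,0],[0,0,-76,0],[0,0,-83,0],[0,0,-87,0],[0,0,-87,0],[0,0,-87,0]]}}

```text
time: 15.65
tool_pos: [0.3357, 0.2932, 0.1919]
tcp_rot: [-1.455, 0.694, -0.698]
wrist_force: [-0.0, 0.2, 0.6]
grip_width: 0.06
```

Call:
{"op": "move_arm", "data": {"targets": [[0,0,0,0],[0,0,0,0],[0,0,0,0],[0,0,0,0],[0,0,0,0],[0,0,0,0],[0,0,0,0],[0,0,30,0],[0,0,65,0],[0,0,90,0]], "grip": 10}}

```text
time: 16.65
tool_pos: [0.3356, 0.2932, 0.2834]
tcp_rot: [-1.454, 0.694, -0.698]
wrist_force: [0.2, 0.6, -1.8]
grip_width: 0.0208
```

```bash
python3 look.py w10; cat > sq.py <<'E'
import numpy as np
c=np.array([.615,-.0213]);t=-.073;M=np.array([[np.cos(t),-np.sin(t)],[np.sin(t),np.cos(t)]])
print(c+M@[.03,.03],c+M@[-.03,-.03],c+M@[.03,-.03],c+M@[-.03,.03])
E
python3 sq.py
```

```text
t 16.65 tcp [335.6 293.2 283.4] app [ 0.003  0.001 -1.   ] jaw [0.778 0.628 0.003] F [ 0.2  0.6 -1.8] w 20.8 q [ 0.72 -0.18 -0.31  1.43 -0.    1.61]
[0.64710816 0.00643205] [ 0.58289184 -0.04903205] [ 0.64273205 -0.05340816] [0.58726795 0.01080816]
```

View pics/w10.png

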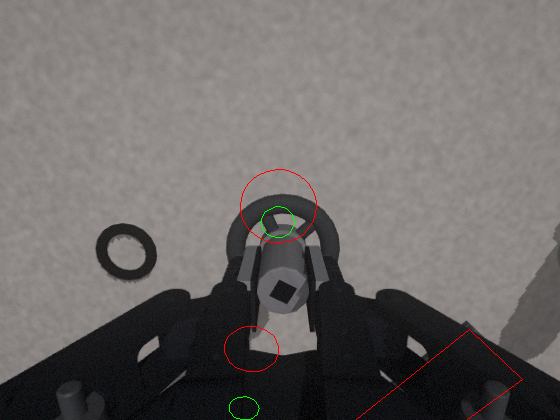

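Call:
{"op": "move_arm", "data": {"targets": [[34,-32,5,-0.078],[69,-64,5,-0.156],[104,-96,5,-0.234],[138,-128,5,-0.312],[173,-159,5,-0.39],[207,-191,5,-0.468],[242,-223,5,-0.546],[276,-255,5,-0.625],[311,-287,5,-0.7],[311,-287,5,-0.7]]}}

```text
time: 17.7
tool_pos: [0.6499, 0.0028, 0.289]
tcp_rot: [-1.194, 1.224, -1.234]
wrist_force: [-0.9, -0.4, -2.2]
grip_width: 0.0206
```

```bash
python3 look.py w11
```

```text
t 17.7 tcp [649.9   2.8 289. ] app [ 0.005 -0.003 -1.   ] jaw [ 1.    -0.028  0.006] F [-0.9 -0.4 -2.2] w 20.6 q [ 0.    0.31  0.21  1.47 -0.    1.6 ]
```

View pics/w11.png

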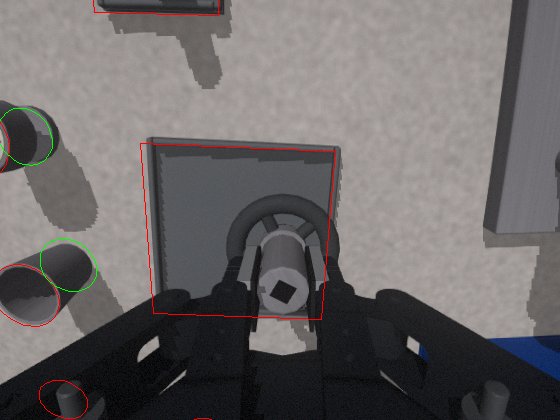

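Call:
{"op": "move_arm", "data": {"targets": [[-3,3,-14,0],[-3,3,-28,0],[-3,3,-42,0],[-3,3,-56,0],[-3,3,-70,0],[-3,3,-80,0],[-3,3,-87,0],[-3,3,-91,0],[-3,3,-91,0],[-3,3,-91,0]]}}

```text
time: 18.75
tool_pos: [0.6456, 0.0075, 0.1991]
tcp_rot: [-1.195, 1.223, -1.231]
wrist_force: [-0.1, 0.2, -1.9]
grip_width: 0.0208
```

Call:
{"op": "move_arm", "data": {"targets": [[0,0,0,0],[0,0,0,0],[0,0,0,0],[0,0,0,0],[0,0,10,0],[0,0,30,0],[0,0,60,0],[0,0,90,0],[0,0,95,0],[0,0,95,0]], "grip": 50}}

```text
time: 19.75
tool_pos: [0.6459, 0.0075, 0.2959]
tcp_rot: [-1.192, 1.221, -1.233]
wrist_force: [-0.1, 0.9, 0.1]
grip_width: 0.0496
```

```bash
python3 look.py w12
```

```text
t 19.75 tcp [645.9   7.5 295.9] app [ 0.008 -0.002 -1.   ] jaw [ 1.    -0.025  0.008] F [-0.1  0.9  0.1] w 49.6 q [ 0.01  0.3   0.21  1.47 -0.    1.61]
```

View pics/w12.png

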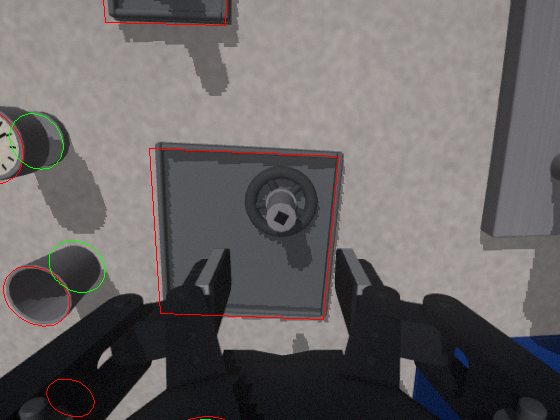

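Call:
{"op": "move_arm", "data": {"targets": [[-33,-34,0,-0.078],[-65,-68,0,-0.156],[-98,-101,0,-0.234],[-131,-135,0,-0.312],[-163,-169,0,-0.39],[-196,-203,-4,-0.468],[-229,-237,-8,-0.546],[-261,-271,-12,-0.625],[-294,-304,-16,-0.7],[-294,-304,-16,-0.7]], "grip": 60}}

```text
time: 20.8
tool_pos: [0.3481, -0.299, 0.2765]
tcp_rot: [-0.77, 1.722, -1.729]
wrist_force: [1.0, 0.1, 1.0]
grip_width: 0.06
```

```bash
python3 look.py w13
```

```text
t 20.8 tcp [ 348.1 -299.   276.5] app [ 0.001 -0.004 -1.   ] jaw [ 0.743 -0.669  0.003] F [1.  0.1 1. ] w 60.0 q [-0.71 -0.14 -0.3   1.41 -0.    1.59]
```

View pics/w13.png

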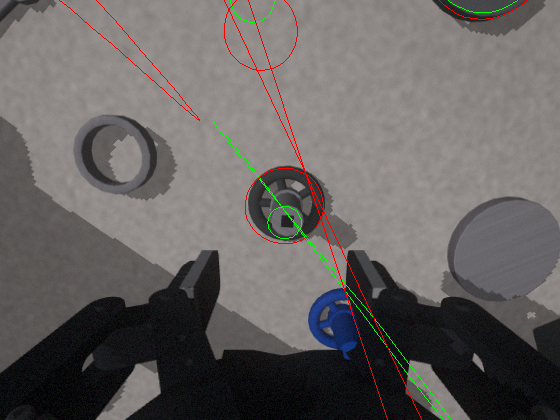

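Call:
{"op": "move_arm", "data": {"targets": [[4,2,-12,0],[4,2,-26,0],[4,2,-40,0],[4,2,-54,0],[4,2,-66,0],[4,2,-76,0],[4,2,-82,0],[4,2,-85,0],[4,2,-85,0],[4,2,-85,0]]}}

```text
time: 21.85
tool_pos: [0.3537, -0.296, 0.1923]
tcp_rot: [-0.77, 1.719, -1.728]
wrist_force: [0.0, -0.8, -0.1]
grip_width: 0.0599
```

Call:
{"op": "move_arm", "data": {"targets": [[0,0,0,0],[0,0,0,0],[0,0,0,0],[0,0,0,0],[0,0,0,0],[0,0,0,0],[0,0,0,0],[0,0,30,0],[0,0,65,0],[0,0,90,0]], "grip": 10}}

```text
time: 22.85
tool_pos: [0.3537, -0.2959, 0.2838]
tcp_rot: [-0.77, 1.718, -1.728]
wrist_force: [-0.1, 0.3, -1.1]
grip_width: 0.0207
```

```bash
python3 look.py w14
```

```text
t 22.85 tcp [ 353.7 -295.9  283.8] app [ 0.002 -0.004 -1.   ] jaw [ 0.745 -0.667  0.005] F [-0.1  0.3 -1.1] w 20.7 q [-0.7  -0.14 -0.28  1.43 -0.    1.6 ]
```

View pics/w14.png

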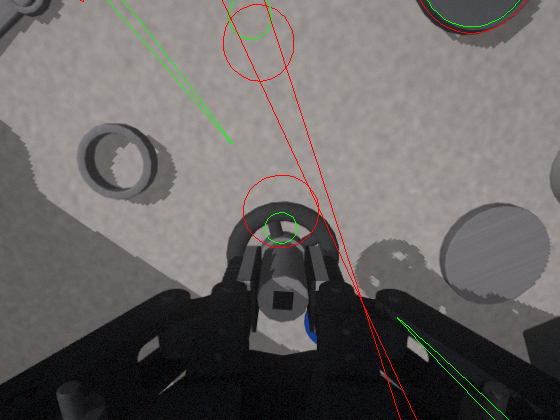

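Call:
{"op": "move_arm", "data": {"targets": [[29,31,5,0.078],[57,62,5,0.156],[86,93,5,0.234],[114,125,5,0.312],[143,156,5,0.39],[172,187,5,0.468],[200,218,5,0.546],[229,249,5,0.62],[229,249,5,0.62],[229,249,5,0.62]]}}

```text
time: 23.9
tool_pos: [0.5834, -0.0466, 0.2913]
tcp_rot: [-1.152, 1.282, -1.294]
wrist_force: [-1.1, -0.4, -1.6]
grip_width: 0.0207
```

```bash
python3 look.py w15
```

```text
t 23.9 tcp [583.4 -46.6 291.3] app [ 0.007 -0.003 -1.   ] jaw [ 0.994 -0.108  0.007] F [-1.1 -0.4 -1.6] w 20.7 q [-0.08  0.15  0.03  1.44 -0.    1.6 ]
```

View pics/w15.png

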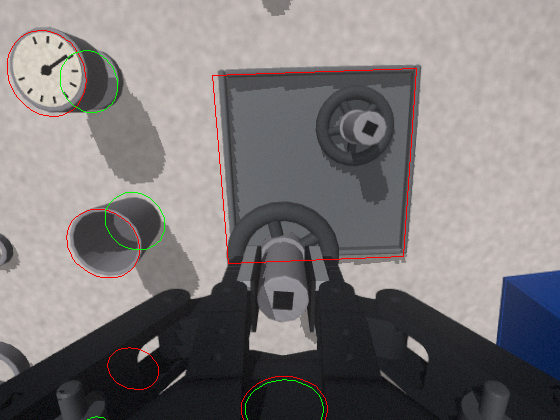

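Call:
{"op": "move_arm", "data": {"targets": [[2,0,-14,0],[2,0,-28,0],[2,0,-42,0],[2,0,-56,0],[2,0,-70,0],[2,0,-80,0],[2,0,-88,0],[2,0,-93,0],[2,0,-93,0],[2,0,-93,0]]}}

```text
time: 24.95
tool_pos: [0.5851, -0.0473, 0.199]
tcp_rot: [-1.151, 1.282, -1.295]
wrist_force: [-1.0, -0.5, -1.9]
grip_width: 0.0208
```

Call:
{"op": "move_arm", "data": {"targets": [[0,0,0,0],[0,0,0,0],[0,0,0,0],[0,0,0,0],[0,0,10,0],[0,0,30,0],[0,0,60,0],[0,0,90,0],[0,0,95,0],[0,0,95,0]], "grip": 50}}

```text
time: 25.95
tool_pos: [0.5854, -0.0474, 0.2958]
tcp_rot: [-1.149, 1.28, -1.297]
wrist_force: [0.3, 0.4, -0.4]
grip_width: 0.0499
```

```bash
python3 look.py w16
```

```text
t 25.95 tcp [585.4 -47.4 295.8] app [ 0.011 -0.003 -1.   ] jaw [ 0.994 -0.11   0.011] F [ 0.3  0.4 -0.4] w 49.9 q [-0.08  0.16  0.04  1.45 -0.    1.6 ]
```

View pics/w16.png

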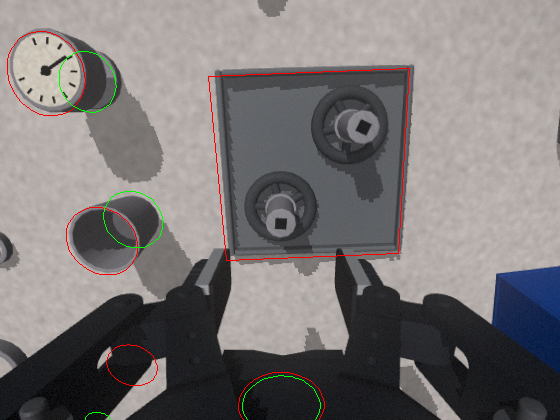

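Call:
{"op": "move_arm", "data": {"targets": [[-22,19,4,0.04],[-44,38,4,0.08],[-66,56,4,0.12],[-88,75,4,0.16],[-110,94,4,0.2],[-133,113,4,0.22],[-133,113,4,0.22],[-133,113,4,0.22],[-133,113,4,0.22],[-133,113,4,0.22]], "grip": 85}}

```text
time: 27.0
tool_pos: [0.4526, 0.0652, 0.2978]
tcp_rot: [-1.254, 1.122, -1.133]
wrist_force: [0.8, -0.1, 0.3]
grip_width: 0.0849
```

```bash
python3 look.py w17
```

```text
t 27.0 tcp [452.6  65.2 297.8] app [ 0.008 -0.001 -1.   ] jaw [0.994 0.109 0.008] F [ 0.8 -0.1  0.3] w 84.9 q [ 0.14 -0.15 -0.26  1.45 -0.    1.61]
```

View pics/w17.png

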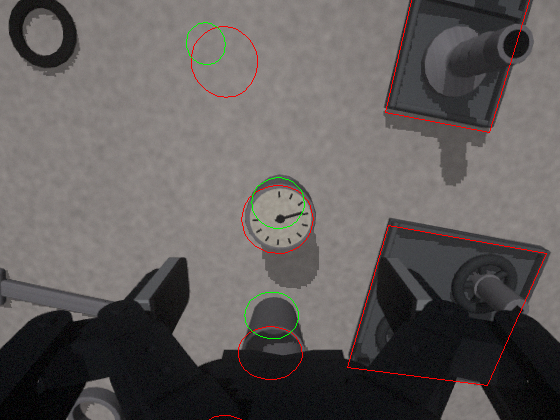

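Call:
{"op": "move_arm", "data": {"targets": [[0,0,-14,0],[0,0,-28,0],[0,0,-42,0],[0,0,-56,0],[0,0,-70,0],[0,0,-82,0],[0,0,-92,0],[0,0,-100,0],[0,0,-106,0],[0,0,-106,0]]}}

```text
time: 28.05
tool_pos: [0.4524, 0.0652, 0.1912]
tcp_rot: [-1.254, 1.122, -1.133]
wrist_force: [0.2, 0.5, 0.4]
grip_width: 0.0852
```

Call:
{"op": "move_arm", "data": {"targets": [[0,0,0,0],[0,0,0,0],[0,0,0,0],[0,0,0,0],[0,0,0,0],[0,0,0,0],[0,0,0,0],[0,0,0,0],[0,0,0,0],[0,0,0,0]], "grip": 40, "newtons": 35}}

```text
time: 29.05
tool_pos: [0.4525, 0.0652, 0.1918]
tcp_rot: [-1.254, 1.122, -1.133]
wrist_force: [-1.2, 0.5, 6.3]
grip_width: 0.0493
```

```bash
python3 look.py w18;  python3 - <<'E'
from h import *; from rig import r; from items import I
c=r.camera("scene"); cv2.imwrite("pics/s18.png",overlay(np.ascontiguousarray(c["color"][:,:,::-1]),"scene",[],260,100,460,250,4))
E
```

```text
t 29.05 tcp [452.5  65.2 191.8] app [ 0.009 -0.001 -1.   ] jaw [0.994 0.109 0.008] F [-1.2  0.5  6.3] w 49.3 q [ 0.14 -0.12 -0.44  1.24 -0.    1.61]
```

View pics/w18.png

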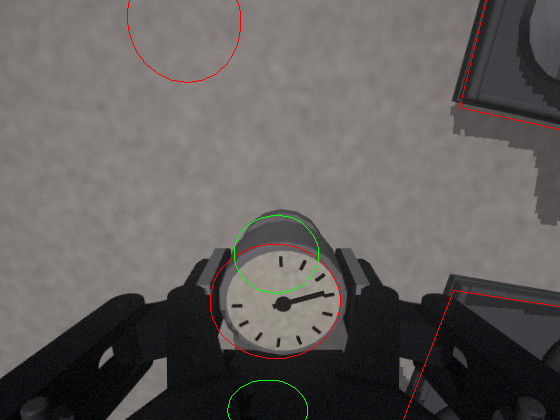

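View pics/s18.png

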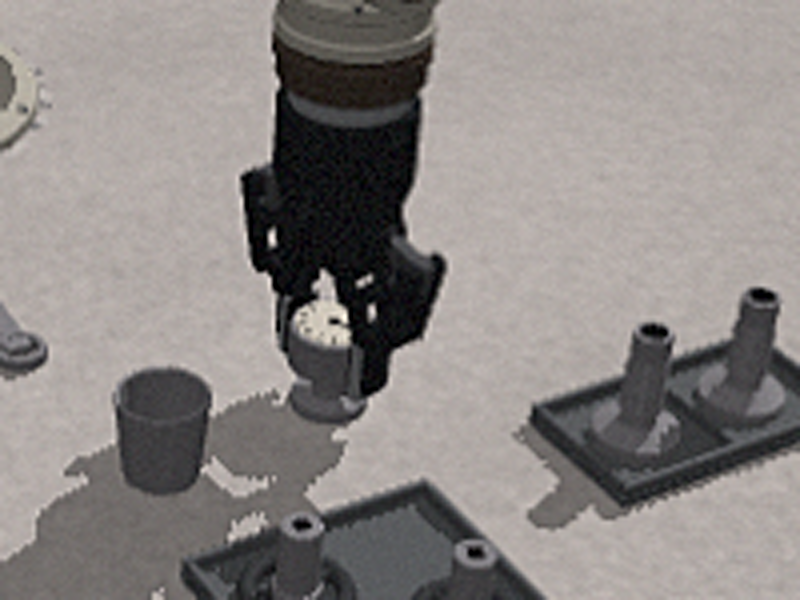

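Call:
{"op": "move_arm", "data": {"targets": [[0,0,5,0],[0,0,15,0],[0,0,28,0],[0,0,42,0],[0,0,56,0],[0,0,70,0],[0,0,82,0],[0,0,90,0],[0,0,95,0],[0,0,95,0]]}}

```text
time: 30.15
tool_pos: [0.4527, 0.0652, 0.2873]
tcp_rot: [-1.253, 1.121, -1.134]
wrist_force: [0.4, -1.0, -2.2]
grip_width: 0.0495
```

Call:
{"op": "move_arm", "data": {"targets": [[7,-20,0,-0.03],[18,-50,0,-0.09],[32,-90,0,-0.16],[46,-130,0,-0.23],[60,-170,0,-0.3],[74,-210,0,-0.37],[88,-250,0,-0.44],[100,-285,0,-0.5],[108,-308,0,-0.54],[112,-320,0,-0.56]]}}

```text
time: 31.15
tool_pos: [0.5648, -0.2567, 0.2859]
tcp_rot: [-0.957, 1.528, -1.541]
wrist_force: [0.4, 1.0, -1.8]
grip_width: 0.0491
```

```bash
python3 look.py w19;  python3 - <<'E'
from h import *; from rig import r; from items import I
c=r.camera("scene"); cv2.imwrite("pics/s19.png",overlay(np.ascontiguousarray(c["color"][:,:,::-1]),"scene",[],150,170,350,320,4))
E
```

```text
t 31.15 tcp [ 564.8 -256.7  285.9] app [ 0.006 -0.005 -1.   ] jaw [ 0.899 -0.438  0.007] F [ 0.4  1.  -1.8] w 49.1 q [-0.43  0.24  0.12  1.44 -0.    1.6 ]
```

View pics/w19.png

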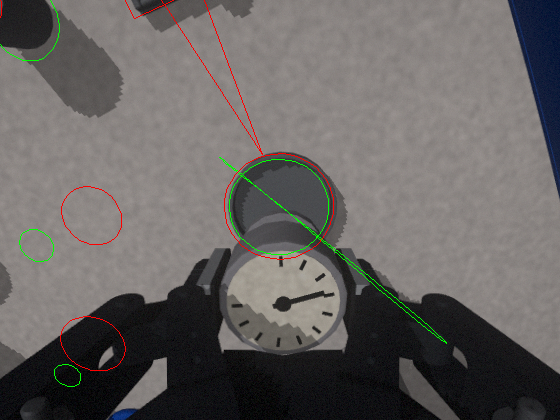

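View pics/s19.png

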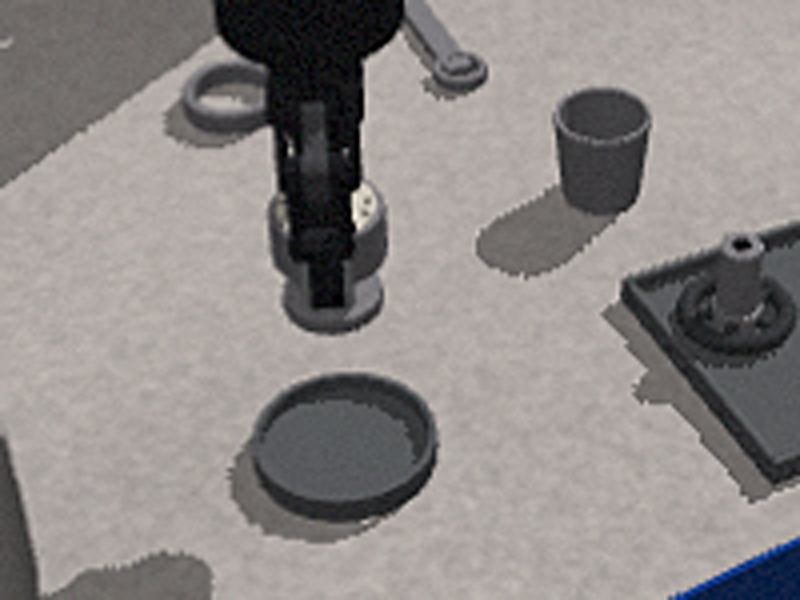

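Call:
{"op": "move_arm", "data": {"targets": [[0,1,-10,0],[0,1,-22,0],[0,1,-34,0],[0,1,-46,0],[0,1,-56,0],[0,1,-65,0],[0,1,-73,0],[0,1,-79,0],[0,1,-82,0],[0,1,-82,0]]}}

```text
time: 32.25
tool_pos: [0.5647, -0.2548, 0.2038]
tcp_rot: [-0.958, 1.527, -1.54]
wrist_force: [0.3, -0.0, -1.7]
grip_width: 0.0492
```

```bash
python3 look.py w20;  python3 - <<'E'
from h import *; from rig import r; from items import I
c=r.camera("scene"); cv2.imwrite("pics/s20.png",overlay(np.ascontiguousarray(c["color"][:,:,::-1]),"scene",[],180,210,300,320,5))
E
```

```text
t 32.25 tcp [ 564.7 -254.8  203.8] app [ 0.005 -0.005 -1.   ] jaw [ 0.899 -0.437  0.007] F [ 0.3 -0.  -1.7] w 49.2 q [-0.42  0.26 -0.01  1.29 -0.    1.6 ]
```

View pics/s20.png

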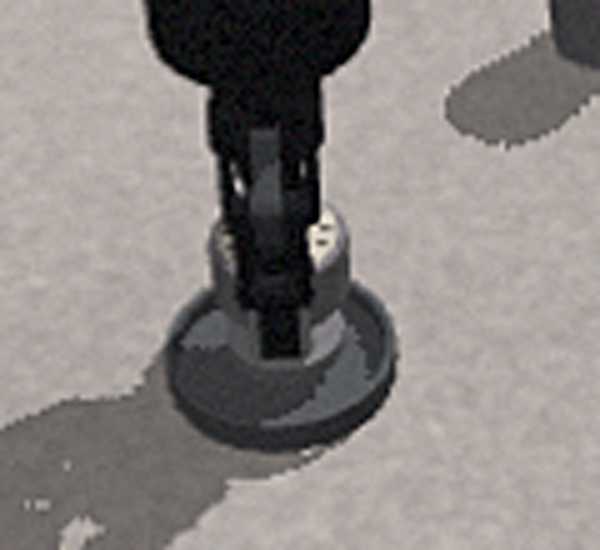

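View pics/w20.png

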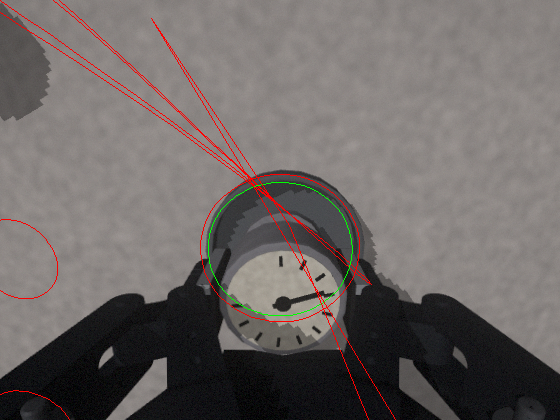

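```bash
python3 - <<'E'
from h import *; from rig import r
s=r.sense(); c=r.camera("wrist"); wc=wristcam(c,s)
Rt=R.from_rotvec(s["tcp_rot"]).as_matrix(); g=s["tool_pos"]+Rt[:,1]*.155
zb=s["tool_pos"][2]-.1918; print(g,zb)
P=[circ(g[0],g[1],zb+.054,.025),circ(g[0],g[1],zb,.022),circ(.565,-.255,.014,.039),circ(.565,-.255,.005,.039)]
im1=np.ascontiguousarray(c["color"][:,:,::-1]); im2=np.ascontiguousarray(r.camera("scene")["color"][:,:,::-1])
for im,cam,b,n in((im1,wc,(180,150,400,370),"a"),(im2,"scene",(190,220,290,320),"b")):
    f=3 if n=="a" else 6
    o=cv2.resize(im[b[1]:b[3],b[0]:b[2]],None,fx=f,fy=f,interpolation=cv2.INTER_CUBIC)
    for q,col in zip(P,[(0,255,0),(255,255,0),(0,0,255),(255,0,255)]):
        cv2.polylines(o,[np.round((proj(cam,q)+.5-b[:2])*f).astype(np.int32)],True,col,1)
    cv2.imwrite(f"pics/g{n}.png",np.clip(o.astype(float)*1.5,0,255).astype(np.uint8)[:600])
E
```

```text
[ 0.56579615 -0.255684    0.04953515] 0.012730022881559638
```

View pics/ga.png

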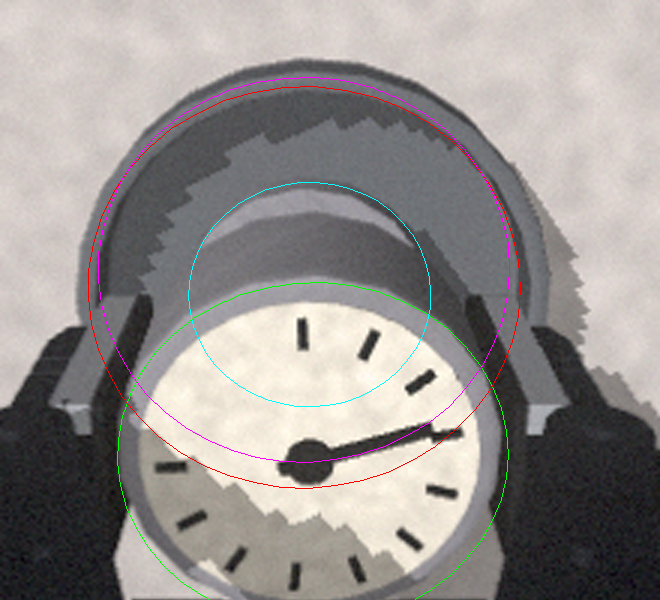

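View pics/gb.png

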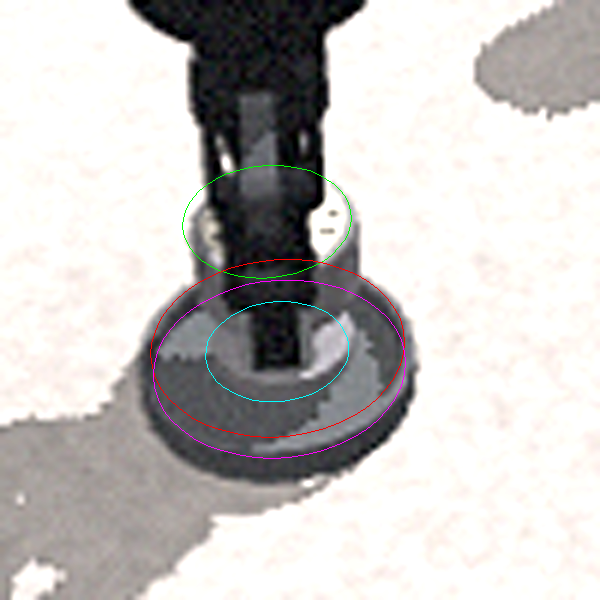

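Call:
{"op": "move_arm", "data": {"targets": [[0,0,-1,0],[0,0,-2,0],[0,0,-3,0],[0,0,-4,0],[0,0,-5,0],[0,0,-5.5,0],[0,0,-6,0],[0,0,-6,0],[0,0,-6,0],[0,0,-6,0]]}}

```text
time: 33.45
tool_pos: [0.5649, -0.2549, 0.1988]
tcp_rot: [-0.957, 1.526, -1.541]
wrist_force: [-0.1, 0.1, -2.7]
grip_width: 0.0493
```

Call:
{"op": "move_arm", "data": {"targets": [[0,0,-0.2,0],[0,0,-0.5,0],[0,0,-0.8,0],[0,0,-1,0],[0,0,-1.2,0],[0,0,-1.5,0],[0,0,-1.5,0],[0,0,-1.5,0],[0,0,-1.5,0],[0,0,-1.5,0]]}}

```text
time: 34.45
tool_pos: [0.5649, -0.2549, 0.1972]
tcp_rot: [-0.957, 1.526, -1.541]
wrist_force: [0.2, 0.5, -2.0]
grip_width: 0.0494
```

Call:
{"op": "move_arm", "data": {"targets": [[0,0,-0.1,0],[0,0,-0.2,0],[0,0,-0.3,0],[0,0,-0.4,0],[0,0,-0.5,0],[0,0,-0.6,0],[0,0,-0.7,0],[0,0,-0.7,0],[0,0,-0.7,0],[0,0,-0.7,0]]}}

```text
time: 35.45
tool_pos: [0.5649, -0.2549, 0.1969]
tcp_rot: [-0.957, 1.526, -1.541]
wrist_force: [-2.1, 1.7, 4.7]
grip_width: 0.0489
```

Call:
{"op": "move_arm", "data": {"targets": [[0,0,0,0],[0,0,0,0],[0,0,0,0],[0,0,0,0],[0,0,0,0],[0,0,0,0],[0,0,0,0],[0,0,0,0],[0,0,0,0],[0,0,0,0]], "grip": 80}}

```text
time: 36.45
tool_pos: [0.5649, -0.2549, 0.1969]
tcp_rot: [-0.957, 1.526, -1.541]
wrist_force: [0.7, -0.6, -0.8]
grip_width: 0.0804
```

Call:
{"op": "move_arm", "data": {"targets": [[0,0,5,0],[0,0,15,0],[0,0,30,0],[0,0,50,0],[0,0,75,0],[0,0,100,0],[0,0,120,0],[0,0,130,0],[0,0,130,0],[0,0,130,0]]}}

```text
time: 37.45
tool_pos: [0.5648, -0.2548, 0.3264]
tcp_rot: [-0.957, 1.526, -1.54]
wrist_force: [-0.3, 0.4, -0.1]
grip_width: 0.0801
```

Call:
{"op": "move_arm", "data": {"targets": [[-25,-25,10,0],[-50,-50,20,0],[-80,-80,30,0],[-110,-110,40,0],[-140,-140,50,0],[-170,-170,60,0],[-195,-195,70,0],[-205,-205,70,0],[-205,-205,70,0],[-205,-205,70,0]]}}

```text
time: 38.45
tool_pos: [0.3602, -0.4595, 0.3952]
tcp_rot: [-0.957, 1.528, -1.539]
wrist_force: [0.1, 0.6, -0.9]
grip_width: 0.0801
```

```bash
python3 - <<'E'
from rig import r; import cv2
from look import st
st()
for n,b in (("top",(110,110,390,300)),("scene",(90,110,490,320))):
    im=r.camera(n)["color"][:,:,::-1]; f=2.8 if n=="top" else 2
    cv2.imwrite(f"pics/f_{n}.png",cv2.resize(im[b[1]:b[3],b[0]:b[2]],None,fx=f,fy=f,interpolation=cv2.INTER_CUBIC))
E
```

```text
t 38.45 tcp [ 360.2 -459.5  395.2] app [ 0.006 -0.004 -1.   ] jaw [ 0.899 -0.437  0.007] F [ 0.1  0.6 -0.9] w 80.1 q [-0.91  0.16  0.24  1.64  0.    1.12]
```

View pics/f_top.png

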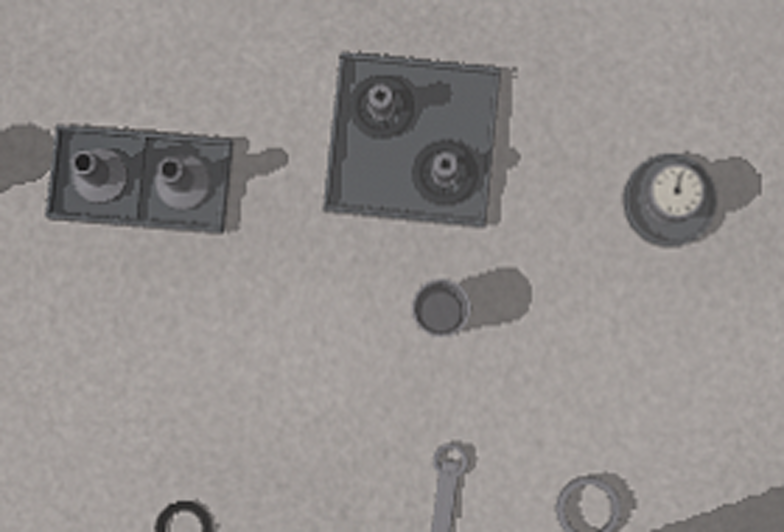

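View pics/f_scene.png

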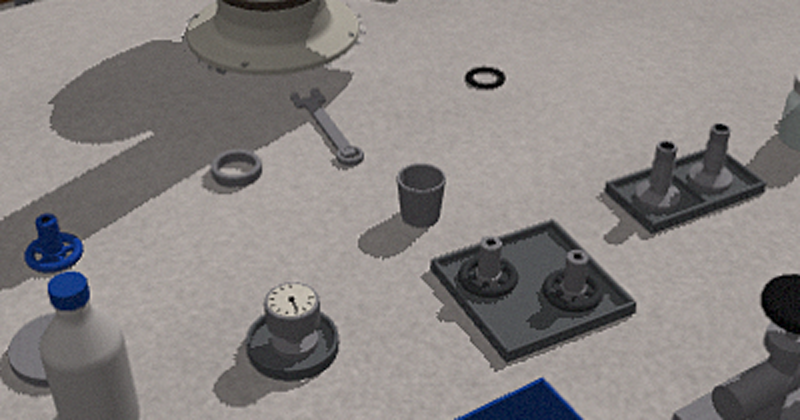

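The top and scene pictures show every part in its place: a tail standing in each bay, both wheels flat with boss up, and the gauge upright in the dish. The beaker hasn't moved.

```bash
python3 -c "
from rig import r
print(r.job_done())"
```

```text
the job is handed in; nothing more can be done
None
```

I sorted the fittings in the order asked and handed the job in at about 38.5 s, well inside the 122 s limit. Handing in reports no verdict.

- **Hose tails:** one stands upright in each half of the divided tray.
- **Handwheels:** both dark wheels lie flat, boss up, placed diagonally in the square tray. I left the blue one alone.
- **Gauge:** it stands face up in the round dish. I lowered it in small steps until it touched, at about 5–7 N, before letting go. When the fingers closed to pick it up, the wrist read about 6 N.

**Last checks:** the final top and scene pictures show all five parts in place and upright, and the beaker where it was. The arm had drawn clear with the wrist force near zero.

**Disagreements:**
- The scene and wrist cameras put things about 2–4 mm away from the top camera, so I shifted targets by 1–2 mm.
- The second tail was gripped about 5 mm off centre along the pads, which I corrected for when placing it.

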